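Lower the bench press by one turn of its hand wheel

ROBOT

A 6-joint arm with a two-finger parallel gripper is mounted at the origin on the work surface. World frame = base frame: x ahead of the robot, y to its left, z up, the work surface at z = 0. Lengths are in mm, angles in degrees, forces in N, time in s.
With the tool pointing down it reaches from about 400 to 925 mm from the base axis. Payload 3.4 kg.
Tool frame: the origin (TCP) lies at the very end of the fingers, on their centre line; the grasp point (between the pads) lies 19 mm behind it (grip_depth is the distance from the TCP to the grasp point, in mm); z points along the fingers, y is the line along which they close (so a half turn about z gives the same grasp; the last joint's range is limited). The gripper opens to 85 mm and grips with 20 to 120 N. Pads are 22 mm wide; open, the fingers measure 114 mm over their backs; the gripper's body (76 mm by 85 mm) begins 54 mm behind the grasp point. The pads swing forward as they close: fully open they stand 13 mm farther back than shut.
Start: joints at [-75.43, 17.578, 86.31, -0, 76.112, -4.211], TCP at [185.104, -544.397, 231.305] pointing down, gripper open.
Joint ranges: [-179.03, 179.03], [-60, 130.46], [8.19, 133.38], [-81.62, 261.62], [5.75, 156.47], [-153.77, 153.77]. Speed limits (degrees/s): [147.25, 147.25, 180, 180, 180, 180].

INTERFACE

Orientations are given as [roll, pitch, yaw] about the fixed x, y, z axes, in that order (R = Rz(yaw) Ry(pitch) Rx(roll)).
In Python, from bench import state, camera, close_job, spot_in, trace, grip_depth gives the robot as it stands.
- The arm moves only by the tool play_rows, never from a script. Its argument "rows" is a list that holds one entry, the list of rows, each a list of 7 numbers: the finger opening in mm, from 0 to 85.4, then the shift along the tool's x, y, z in mm, then the turn, a rotation vector about the tool's x, y, z in degrees. A call has 1 to 8 rows; each row is the pose to reach, as a shift and turn from the pose commanded when the call began, along the tool's axes at that moment; what a row does not reach only later rows make up. A row lasts 1/10 s, in which the tool goes at most 50 mm and 8.59 degrees, less where a joint would pass 70% of its speed; a pose out of reach is approached as far as the arm can. A call with a gripper value outside its range is refused whole. The fingers move at their own pace and stop on an object; the grip force is fixed at half the most. Time passes only in rows, so rows that repeat a pose let the fingers close. It gives the time, the measured TCP pose, the force, the opening and the grip force at its end, in the units of the state.
- state(): the state, without advancing time (a new reading comes with each control period).
- camera(name): name is "scene" or "top"; returns a dict with "img" (480x640x3 uint8, red, green, blue), "camera_matrix" (3x3 intrinsics, pixels), "distortion" ([k1, k2, p1, p2, k3] as OpenCV has them; the pictures are not rectified), "position" and "rotation" of the camera in the world. Camera axes: x right, y down, z forward; pixel columns grow to the right and rows downward; lengths in mm; the calibration is good to about 2 mm. A picture is of the moment at which its call begins. There is no depth.
- close_job(): hands the job in; it is judged then, once.
Trained networks look in the newest picture that a camera, given by its name, has taken for a name from the list of things; names that differ only in an ending like _2 or _b are one class to them, and where a whole thing is asked for, a point or a joint stands for the part that bears it (a point fixed in the world has none). Each returns a list of dicts, best first, with "p" (0 to 1); they miss things now and then, are a little off and sometimes report something else, mostly with a low value. They report only what shows in the picture. A call takes as long as a camera call.
- spot_in(camera, thing): "position" ([x, y, z] in mm, in world coordinates, good to about 4 mm: the middle of the surface that is visible of it).
- trace(camera, thing): "mask" (480x640 bool, what is visible of it).
The state is a dict: "t": time; "qpos": joint angles; "qvel": joint speeds; "effort": joint torques, N m; "eef_pos": TCP position; "tcp_rot": TCP orientation; "contact_force": force on the tool from outside, world axes, zero at the start; "ft_torque": the same for the moment, N m; "gripper_width": finger opening in mm; "grasp_force": force on a finger pad.
Only numpy, scipy, OpenCV 4.12 (cv2) and the standard library are available. Lean on these libraries where they do the work, as an engineer would, in place of code of your own. Each camera call takes 0.05 s, during which the arm holds its last target. There are 200 camera calls.

TASK

Lower the plate of the jeweller's bench press: with the fingertips, gently push the hand wheel round by its upright red handle, clockwise as seen from above, through exactly one full turn, so that the handle finishes where it began. Only push the handle and do not pinch it; then move clear of the press, and leave the loose things on the bench and the brass blank in the press alone.

Things in the scene. Friction and masses are not known exactly. Their poses are not given: they have to be found in the camera images.
- wheel (a joint): Angle of the press's hand wheel about its upright axis, rad; grows as the wheel turns clockwise seen from above. It starts anywhere from -1.5 to 1.5, and one full turn adds 6.283; the screw has stops at -3 and 12. The wheel is stiff with friction (about 3 N at the handle keeps it moving) and stays where it is left; each turn lowers the plate by 10 mm.
- wheel_center (a point): Centre of the aluminium hand wheel, on its upright axis, at mid-rim, 170 mm above the table. The wheel lies level on top of a fixed green screw press (base 170 x 180 mm, yaw within 0.5 rad); it stays at this height. Rim: 70 mm centre-line radius, 14 mm thick; three spokes. The hub rises to 11 mm and the screw's end to at most 22 mm above this point; nothing else of the press but the handle stands higher than the rim.
- handle: The red upright handle of the wheel, a plain round post, 20 mm in diameter, standing on the rim at the outer end of one spoke, 70 mm from the wheel's axis, free to revolve about its own axis like a crank grip. Origin at the centre of its foot, 6 mm above wheel_center; the post stands 58 mm high from there, its z axis up.
- blank: Brass disc, 40 mm in diameter, 4 mm thick, lying loose on the press bed under the plate; origin at the centre of its underside. Leave alone.
- punch: Loose steel punch standing upright on the table on the robot's side of the press, 26 mm in diameter, 60 mm high; origin at the centre of its foot. Leave alone.
- jar: Loose small jar with a blue cap, 48 mm in diameter, 60 mm high, beside the press; origin at the centre of its foot. Leave alone.
- cup: Loose white ceramic cup, 68 mm in diameter, 80 mm high, beside the press; origin at the centre of its foot. Leave alone.
- hammer: Loose hammer, 230 mm long, lying on the table to the robot's left; origin on its underside. Leave alone.
- brush: Loose brush lying on the table to the robot's right; origin on its underside. Leave alone.
- block: Loose steel bench block, 75 x 75 x 22 mm, on the robot's right; origin at the centre of its underside. Leave alone.

How it is judged (in metres and radians):
On the way, in this order (a step that is already met when the one before it is completed fails the run):
1. the fingers are pushing the handle, which is well away from its start (about a third of a turn) (distance of handle from where it was at the start of the episode above 0.11 m and value of joint wheel below 5.5 rad and contact force between the fingers and handle above 0.3 N), for 0.04 s.
2. the fingers are pushing the handle on the last part of its clockwise turn, back towards its start (distance of handle from where it was at the start of the episode below 0.075 m and value of joint wheel above 3.2 rad and contact force between the fingers and handle above 0.3 N), for 0.04 s.
At the end, for the whole second after the job is handed in: The wheel has made one full clockwise turn (not none, not two), the handle is within 20 mm of where it began (about 16 degrees of wheel angle), the wheel is at rest, and the loose things are where they were (30 mm; the blank 10 mm) (distance of handle from where it was at the start of the episode below 0.02 m and value of joint wheel between 4.4 and 8.2 rad and velocity of joint wheel between -0.03 and 0.03 rad/s and distance of each of punch, jar, cup, hammer, brush, block from where it was at the start of the episode below 0.03 m and distance of blank from where it was at the start of the episode below 0.01 m); the robot touches nothing.
It fails at once if the handle was pinched or pushed with more than 25 N (contact force between the fingers and handle above 25 N).
It fails at once if a loose thing on the bench or the blank was moved, lifted or carried (30 mm; the blank 10 mm) (distance of any of punch, jar, cup, hammer, brush, block from where it was at the start of the episode above 0.03 m or distance of blank from where it was at the start of the episode above 0.01 m).
It fails at once if the punch, the jar or the cup was knocked over (angle between any of punch, jar, cup's own z axis and vertical above 0.6 rad).
It also fails if it takes over 58 s, if anything falls off the work surface, if the arm or the gripper's body presses on something with over 40 N, if the wrist force passes 120 N, or if a joint passes its speed limit or range.

## Working session

There is one attempt and no reset: what is moved stays moved. The work goes in short steps, Python scripts to look and compute and a tool call to move; the robot and the scene stay as the last step left them, time stands still between calls to the robot, and variables do not carry over. Pictures are saved under pics/ and viewed, at most 10 in all, crops included, and the job is handed in when it is done.

Besides the shell and the picture viewer there is one more tool, called after "Emit:" as name(argument=value, ...) on one line, values as JSON. play_rows: Moves the arm, as the interface text tells. Its arguments: {"type":"object","properties":{"rows":{"type":"array"}},"required":["rows"]}

```bash
mkdir -p pics; python3 - <<'E'
from bench import *
import cv2
s=state();print(s)
for n in("scene","top"):
    c=camera(n);cv2.imwrite(f"pics/{n}0.png",c["img"][:,:,::-1]);print(n,c["position"],c["camera_matrix"],c["rotation"],c["distortion"])
    for t in("wheel","handle","punch","jar","cup","hammer","brush","block"):
        print(t,[(d["p"],d["position"]) for d in spot_in(n,t)[:2]])
E
```

```text
{'t': 0.0, 'qpos': array([-7.54291374e+01,  1.76225075e+01,  8.63809167e+01,  5.57069338e-04,
        7.61109451e+01, -4.21130340e+00]), 'qvel': array([-0.02471637,  0.07629961,  0.02458206, -0.07538529, -0.00567854,
        0.02990225]), 'effort': array([ 3.10837444e-03, -4.57545948e+01, -2.51919866e+01,  3.50974215e-04,
        1.32881664e-02, -2.21451342e-05]), 'eef_pos': array([ 184.94406208, -543.73863769,  230.39813313]), 'tcp_rot': array([-1.79885979e+02, -8.93775436e-03,  1.87820228e+01]), 'contact_force': array([-1.13538414, -0.08009401, -0.2305652 ]), 'ft_torque': array([-0.03259767,  0.00397049,  0.0156648 ]), 'grasp_force': 0.0, 'gripper_width': 85.37430492924422}
scene [1109.53267377 -810.91617575  756.23003004] [[539.36049993   0.         317.46684576]
 [  0.         539.36049993 244.0399443 ]
 [  0.           0.           1.        ]] [-121.2253402    -0.77435858   39.20080621] [-0.12571468  0.          0.          0.          0.        ]
wheel [(0.95, [537.0, -112.6, 169.5]), (0.25, [366.7, -475.1, 20.7])]
handle [(0.79, [503.9, -162.1, 210.6])]
punch [(0.56, [418.3, -97.9, 22.7])]
jar [(0.59, [546.3, 16.6, 42.8])]
cup [(0.65, [586.7, -276.6, 54.5])]
hammer [(0.69, [531.5, 417.3, 18.4])]
brush [(0.65, [648.9, -413.7, 17.0])]
block [(0.69, [367.6, -473.8, 20.0])]
top [ 360.04758233   -4.47958198 1545.05207047] [[487.88186099   0.         328.98860823]
 [  0.         487.88186099 239.96774644]
 [  0.           0.           1.        ]] [-1.75056173e+02 -1.40798394e-01 -9.12189664e+01] [-0.09229654  0.          0.          0.          0.        ]
wheel [(0.9, [527.0, -95.0, 179.2])]
handle [(0.46, [498.5, -152.0, 235.8]), (0.46, [515.9, -94.5, 142.9])]
punch []
jar [(0.53, [529.7, 31.0, 56.8])]
cup [(0.74, [584.8, -275.1, 36.6])]
hammer [(0.72, [541.5, 426.3, 23.2])]
brush [(0.65, [633.8, -406.2, 22.9])]
block [(0.98, [356.8, -463.4, 24.6])]
```

View pics/scene0.png

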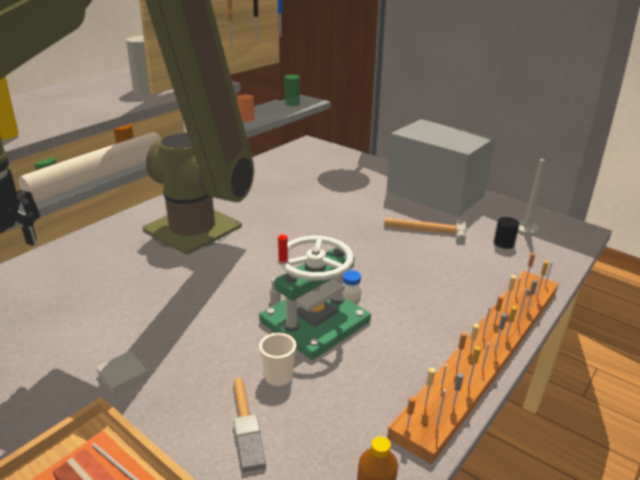

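View pics/top0.png

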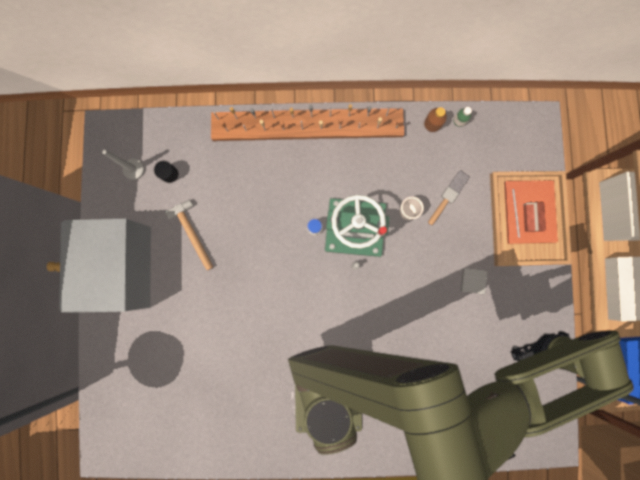

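The scene image shows the red handle at (283,249) on the robot-right side of the wheel (315,257). In the top image the wheel is at (359,221) and the handle at (383,231). Next I'll measure both precisely.

```bash
cat > h.py <<'E'
import numpy as np,cv2
from scipy.spatial.transform import Rotation as R
from scipy.optimize import least_squares
from bench import *
def parts(c):
    Rm=R.from_euler('xyz',c["rotation"],degrees=True).as_matrix() if np.ndim(c["rotation"])==1 else np.array(c["rotation"])
    return Rm,np.array(c["position"]),np.array(c["camera_matrix"]),np.array(c["distortion"])
def back(c,px,z):
    Rm,p,K,D=parts(c)
    u=cv2.undistortPoints(np.float64(px).reshape(-1,1,2),K,D)[:,0]
    d=np.c_[u,np.ones(len(u))]@Rm.T
    return p+d*((z-p[2])/d[:,2])[:,None]
def red(c,lo=(0,0),hi=(640,480)):
    i=c["img"].astype(int);m=(i[...,0]>120)&(i[...,1]<60)&(i[...,2]<70)
    v,u=np.nonzero(m);k=(u>lo[0])&(u<hi[0])&(v>lo[1])&(v<hi[1])
    return np.c_[u[k],v[k]]
def circ(P,r=None):
    f=lambda x:np.hypot(P[:,0]-x[0],P[:,1]-x[1])-x[2]
    return least_squares(f,[*np.median(P[:,:2],0),70],loss='soft_l1',f_scale=2).x
def proj(c,P):
    Rm,p,K,D=parts(c);rv=cv2.Rodrigues(Rm.T)[0]
    return cv2.projectPoints(np.float64(P),rv,-Rm.T@p,K,D)[0][:,0]
E
cat > m.py <<'E'
from h import *
out={}
for n,z in(("top",177),("scene",177)):
    c=camera(n);i=c["img"].astype(int)
    w=(i.min(2)>165)
    v,u=np.nonzero(w);P=back(c,np.c_[u,v],z)
    x=np.array([530,-102,70.])
    for t in range(15):
        d=np.hypot(P[:,0]-x[0],P[:,1]-x[1]);k=abs(d-70)<(18 if t<5 else 10);x=circ(P[k])
    r=red(c,*(((330,180),(430,280)) if n=="top" else ((230,200),(400,320))))
    H=back(c,r,234 if n=="top" else 205)
    print(n,"centre",x.round(1),k.sum(),"red",len(r),r.min(0),r.max(0),r.mean(0).round(1),"H",H.mean(0).round(1))
    out[n]=(c,x,r)
# handle angle: fit with centre from top
for n in out:
    c,x,r=out[n]
    def f(a):
        cen=x[:2]+70*np.array([np.cos(a[0]),np.sin(a[0])])
        ang=np.linspace(0,6.28,40);Q=np.array([[cen[0]+10*np.cos(t),cen[1]+10*np.sin(t),zz] for zz in(176,234) for t in ang])
        q=proj(c,Q).astype(np.float32);hull=cv2.convexHull(q);m=np.zeros((480,640),np.uint8);cv2.fillConvexPoly(m,hull.round().astype(np.int32),1)
        M=np.zeros_like(m);M[r[:,1],r[:,0]]=1
        return (m&M).sum()/(m|M).sum()
    b=max(np.arange(-180,180,1.),key=lambda a:f([np.radians(a)]));print(n,"theta",b,f([np.radians(b)]))
E
python3 m.py
```

```text
Traceback (most recent call last):
  File "m.py", line 11, in <module>
    H=back(c,r,234 if n=="top" else 205)
  File "h.py", line 10, in back
    u=cv2.undistortPoints(np.float64(px).reshape(-1,1,2),K,D)[:,0]
      ~~~~~~~~~~~~~~~~~~~^^^^^^^^^^^^^^^^^^^^^^^^^^^^^^^^^^^^
cv2.error: OpenCV(4.12.0) /io/opencv/modules/calib3d/src/undistort.dispatch.cpp:347: error: (-215:Assertion failed) CV_IS_MAT(_src) && CV_IS_MAT(_dst) && (_src->rows == 1 || _src->cols == 1) && (_dst->rows == 1 || _dst->cols == 1) && _src->cols + _src->rows - 1 == _dst->rows + _dst->cols - 1 && (CV_MAT_TYPE(_src->type) == CV_32FC2 || CV_MAT_TYPE(_src->type) == CV_64FC2) && (CV_MAT_TYPE(_dst->type) == CV_32FC2 || CV_MAT_TYPE(_dst->type) == CV_64FC2) in function 'cvUndistortPointsInternal'
```

```bash
sed -i 's/m=(i\[...,0\]>120).*/m=i[...,0]-i[...,1:].max(2)>70/' h.py; python3 m.py
```

```text
top centre [530.6 -93.   69.5] 700 red 45 [379 227] [386 233] [382.3 230. ] H [ 497.5 -154.9  234. ]
scene centre [532.8 -98.4  70.1] 719 red 236 [278 234] [287 261] [282.3 247. ] H [ 494.8 -154.2  205. ]
top theta -117.0 0.5921052631578947
scene theta -118.0 0.6982248520710059
```

```bash
cat > p.py <<'E'
import sys
from h import *
C=np.array([532,-96.]);T0=-117
def pose(phi,gap=0,z=203):
    th=np.radians(T0-phi);psi=215-290/360*phi;a=np.radians(psi-90)
    F=C+70*np.array([np.cos(th),np.sin(th)])-(24.5+gap)*np.array([np.cos(a),np.sin(a)])
    return np.array([*F,z]),psi
def rows(targets,g=0):
    s=state();p=np.array(s["eef_pos"]);y=s["tcp_rot"][2];a=np.radians(y)
    M=np.array([[np.cos(a),np.sin(a),0],[np.sin(a),-np.cos(a),0],[0,0,-1]]) # columns: tool axes
    print("t",round(s["t"],2),p.round(1),round(y,1),"F",s["contact_force"].round(1))
    for q,psi in targets:
        d=M.T@(q-p);dz=-((psi-y+180)%360-180)
        print([g,*d.round(1).tolist(),0,0,round(dz,1)])
E
python3 - <<'E'
from p import *
q,_=pose(0,15,300);s=state()["eef_pos"];y=state()["tcp_rot"][2]
print(q)
rows([(s+(q-s)*k/24,y+(215-y)*k/24) for k in range(1,9)])
E
```

```text
[ 522.87693425 -190.72696244  300.        ]
t 1.05 [ 185.1 -544.4  231.3] 18.8 F [ 0.  -0.3  0.2]
[0, 18.1, -9.4, -2.9, 0, 0, np.float64(-8.2)]
[0, 36.1, -18.8, -5.7, 0, 0, np.float64(-16.4)]
[0, 54.2, -28.3, -8.6, 0, 0, np.float64(-24.5)]
[0, 72.3, -37.7, -11.5, 0, 0, np.float64(-32.7)]
[0, 90.3, -47.1, -14.3, 0, 0, np.float64(-40.9)]
[0, 108.4, -56.5, -17.2, 0, 0, np.float64(-49.1)]
[0, 126.5, -65.9, -20.0, 0, 0, np.float64(-57.2)]
[0, 144.6, -75.4, -22.9, 0, 0, np.float64(-65.4)]
```

Emit:
play_rows(rows=[[[0,18,-9,-8,0,0,-8.2],[0,36,-19,-16,0,0,-16.4],[0,54,-28,-24,0,0,-24.5],[0,72,-38,-32,0,0,-32.7],[0,90,-47,-40,0,0,-41],[0,108,-56,-50,0,0,-49],[0,126,-66,-60,0,0,-57],[0,145,-75,-69,0,0,-65]]])

```text
t: 1.85
eef_pos: [298.7, -426.0, 300.9]
tcp_rot: [180.0, 0.0, 84.1]
contact_force: [0.8, -0.2, -0.1]
gripper_width: 0.3
grasp_force: 0.0
```

```bash
python3 - <<'E'
from p import *
q,_=pose(0,15,300);s=state()["eef_pos"];y=state()["tcp_rot"][2]
rows([(s+(q-s)*k/16,y+((215-y)%360)*k/16) for k in (2,4,6,8)])
E
```

```text
t 1.85 [ 298.7 -426.   300.9] 84.1 F [ 0.8 -0.2 -0.1]
[0, 32.1, 24.9, 0.1, 0, 0, np.float64(-16.4)]
[0, 64.3, 49.7, 0.2, 0, 0, np.float64(-32.7)]
[0, 96.4, 74.6, 0.3, 0, 0, np.float64(-49.1)]
[0, 128.5, 99.4, 0.4, 0, 0, np.float64(-65.4)]
```

Emit:
play_rows(rows=[[[0,16,12,0,0,0,-8.2],[0,32,25,0,0,0,-16.4],[0,48,37,0,0,0,-24.5],[0,64,50,0,0,0,-32.7],[0,80,62,0,0,0,-41],[0,96,75,0,0,0,-49],[0,112,87,0,0,0,-57],[0,128,99,0,0,0,-65]]])

```text
t: 2.65
eef_pos: [411.0, -309.5, 300.4]
tcp_rot: [-180.0, 0.0, 149.1]
contact_force: [0.0, 0.4, -0.1]
gripper_width: 0.3
grasp_force: 0.0
```

```bash
python3 - <<'E'
from p import *
q,_=pose(0,15,300);s=state()["eef_pos"];y=state()["tcp_rot"][2]
rows([(s+(q-s)*k/8,y+((215-y)%360)*k/8) for k in range(1,9)])
E
```

```text
t 2.65 [ 411.  -309.5  300.4] 149.1 F [ 0.   0.4 -0.1]
[0, -4.4, 19.9, 0.0, 0, 0, np.float64(-8.2)]
[0, -8.8, 39.8, 0.1, 0, 0, np.float64(-16.5)]
[0, -13.1, 59.8, 0.1, 0, 0, np.float64(-24.7)]
[0, -17.5, 79.7, 0.2, 0, 0, np.float64(-32.9)]
[0, -21.9, 99.6, 0.2, 0, 0, np.float64(-41.2)]
[0, -26.3, 119.5, 0.3, 0, 0, np.float64(-49.4)]
[0, -30.6, 139.4, 0.3, 0, 0, np.float64(-57.7)]
[0, -35.0, 159.4, 0.4, 0, 0, np.float64(-65.9)]
```

Emit:
play_rows(rows=[[[0,-4,20,0,0,0,-8.2],[0,-9,40,0,0,0,-16.4],[0,-13,60,0,0,0,-24.6],[0,-18,80,0,0,0,-32.9],[0,-22,100,0,0,0,-41],[0,-26,120,0,0,0,-49.4],[0,-31,140,0,0,0,-57.7],[0,-35,159,0,0,0,-66]]])

```text
t: 3.45
eef_pos: [523.5, -191.7, 300.3]
tcp_rot: [-180.0, 0.0, -144.9]
contact_force: [-0.3, -0.3, -0.4]
gripper_width: -0.2
grasp_force: 0.0
```

```bash
python3 - <<'E'
from p import *
rows([pose(0,15,z) for z in(203,)])
for n in("top","scene"):
    c=camera(n);cv2.imwrite(f"pics/{n}1.png",cv2.resize(c["img"][140:340,180:480,::-1],None,fx=2.5,fy=2.5))
E
```

```text
t 3.45 [ 523.5 -191.7  300.3] -144.9 F [-0.3 -0.3 -0.4]
[0, -0.0, 1.1, 97.3, 0, 0, np.float64(0.1)]
```

View pics/scene1.png

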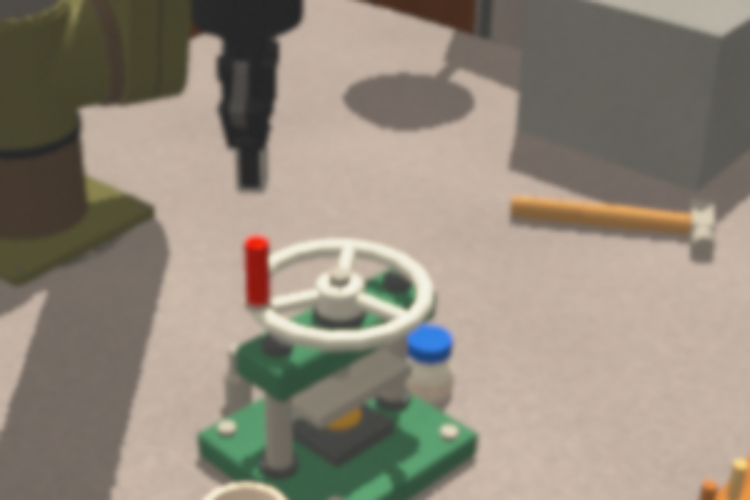

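The picture shows the closed fingertips at about crop (250,170), well above the red handle at (257,270). The tip section is narrow enough. Descending behind the handle.

Emit:
play_rows(rows=[[[0,0,1,15,0,0,0],[0,0,1,32,0,0,0],[0,0,1,49,0,0,0],[0,0,1,66,0,0,0],[0,0,1,80,0,0,0],[0,0,1,90,0,0,0],[0,0,1,95,0,0,0],[0,0,1,95,0,0,0]]])

```text
t: 4.35
eef_pos: [521.8, -191.7, 204.8]
tcp_rot: [179.9, -0.0, -145.3]
contact_force: [-0.4, -0.4, 0.1]
gripper_width: 0.1
grasp_force: 0.0
```

```bash
python3 - <<'E'
from p import *
rows([pose(0,g,205) for g in(12,9,6,3,0)]+[pose(f,0,205) for f in(3,6,9)])
E
```

```text
t 4.35 [ 521.8 -191.7  204.8] -145.3 F [-0.4 -0.4  0.1]
[0, -1.4, 3.2, -0.2, 0, 0, np.float64(-0.3)]
[0, -1.4, 6.2, -0.2, 0, 0, np.float64(-0.3)]
[0, -1.4, 9.2, -0.2, 0, 0, np.float64(-0.3)]
[0, -1.4, 12.2, -0.2, 0, 0, np.float64(-0.3)]
[0, -1.3, 15.2, -0.2, 0, 0, np.float64(-0.3)]
[0, 1.3, 18.5, -0.2, 0, 0, np.float64(2.1)]
[0, 3.9, 21.9, -0.2, 0, 0, np.float64(4.5)]
[0, 6.2, 25.4, -0.2, 0, 0, np.float64(7.0)]
```

Emit:
play_rows(rows=[[[0,-1,3,0,0,0,0],[0,-1,6,0,0,0,0],[0,-1,9,0,0,0,0],[0,-1,12,0,0,0,0],[0,-1,15,0,0,0,0],[0,1,18,0,0,0,2],[0,4,22,0,0,0,4.5],[0,6,25,0,0,0,7]]])

```text
t: 5.15
eef_pos: [503.7, -175.2, 205.7]
tcp_rot: [-179.8, 0.0, -152.3]
contact_force: [1.2, -2.3, -0.6]
gripper_width: 0.2
grasp_force: 1.5
```

```bash
python3 - <<'E'
from p import *
rows([pose(9+f,0,205) for f in range(4,33,4)])
E
```

```text
t 5.15 [ 503.7 -175.2  205.7] -152.3 F [ 1.2 -2.3 -0.6]
[0, 4.3, 5.9, 0.7, 0, 0, np.float64(3.2)]
[0, 7.4, 10.6, 0.7, 0, 0, np.float64(6.4)]
[0, 10.1, 15.5, 0.7, 0, 0, np.float64(9.6)]
[0, 12.5, 20.5, 0.7, 0, 0, np.float64(12.8)]
[0, 14.5, 25.7, 0.7, 0, 0, np.float64(16.1)]
[0, 16.2, 31.0, 0.7, 0, 0, np.float64(19.3)]
[0, 17.5, 36.4, 0.7, 0, 0, np.float64(22.5)]
[0, 18.5, 41.8, 0.7, 0, 0, np.float64(25.7)]
```

Emit:
play_rows(rows=[[[0,4,5.5,0,0,0,3.2],[0,7,10.5,0,0,0,6.4],[0,10,15.5,0,0,0,9.6],[0,12.5,20.5,0,0,0,12.8],[0,14.5,25.5,0,0,0,16],[0,16,31,0,0,0,19.3],[0,17.5,36.5,0,0,0,22.5],[0,18.5,42,0,0,0,25.7]]])

```text
t: 5.95
eef_pos: [467.3, -146.7, 205.6]
tcp_rot: [-179.9, 0.1, -178.0]
contact_force: [0.3, -2.9, -0.7]
gripper_width: 0.0
grasp_force: 1.4
```

```bash
cat > n.py <<'E'
from p import *
c=camera("scene");r=red(c,(200,180),(420,330));Q=back(c,r,205)
print("red",len(r),Q.mean(0).round(1),"ang",np.degrees(np.arctan2(*(Q.mean(0)[:2]-C)[::-1])).round(0))
f0,f1,z=map(float,sys.argv[1:4]);rows([pose(f0+(f1-f0)*k/8,0,z) for k in range(1,9)])
E
python3 n.py 41 77 205
```

```text
red 151 [ 470.2 -123.9  205. ] ang -156.0
t 6.0 [ 466.5 -145.7  205.5] -178.2 F [-0.8 -1.   0.3]
[0, 1.8, 4.2, 0.5, 0, 0, np.float64(3.5)]
[0, 4.6, 9.7, 0.5, 0, 0, np.float64(7.1)]
[0, 7.0, 15.4, 0.5, 0, 0, np.float64(10.7)]
[0, 8.9, 21.2, 0.5, 0, 0, np.float64(14.4)]
[0, 10.4, 27.1, 0.5, 0, 0, np.float64(18.0)]
[0, 11.4, 33.1, 0.5, 0, 0, np.float64(21.6)]
[0, 12.0, 39.2, 0.5, 0, 0, np.float64(25.2)]
[0, 12.1, 45.2, 0.5, 0, 0, np.float64(28.9)]
```

Emit:
play_rows(rows=[[[0,2,4,0,0,0,3.5],[0,4.5,9.5,0,0,0,7.1],[0,7,15.5,0,0,0,10.7],[0,9,21,0,0,0,14.4],[0,10.5,27,0,0,0,18],[0,11.5,33,0,0,0,21.6],[0,12,39,0,0,0,25.2],[0,12,45,0,0,0,29]]])

```text
t: 6.8
eef_pos: [453.0, -101.8, 205.5]
tcp_rot: [-179.9, 0.0, 153.0]
contact_force: [-1.7, -3.0, 0.9]
gripper_width: -0.2
grasp_force: 1.5
```

```bash
python3 n.py 77 113 205
```

```text
red 190 [459.7 -76.9 205. ] ang 165.0
t 6.85 [ 453.  -100.7  205.5] 152.9 F [-0.8  0.1  1.1]
[0, 2.5, 5.2, 0.5, 0, 0, np.float64(3.5)]
[0, 4.7, 10.9, 0.5, 0, 0, np.float64(7.1)]
[0, 6.4, 16.6, 0.5, 0, 0, np.float64(10.8)]
[0, 7.6, 22.4, 0.5, 0, 0, np.float64(14.4)]
[0, 8.5, 28.3, 0.5, 0, 0, np.float64(18.0)]
[0, 8.8, 34.2, 0.5, 0, 0, np.float64(21.6)]
[0, 8.7, 40.1, 0.5, 0, 0, np.float64(25.3)]
[0, 8.1, 46.0, 0.5, 0, 0, np.float64(28.9)]
```

Emit:
play_rows(rows=[[[0,2.5,5,0,0,0,3.5],[0,4.5,11,0,0,0,7.1],[0,6.5,16.5,0,0,0,10.8],[0,7.5,22.5,0,0,0,14.4],[0,8.5,28.5,0,0,0,18],[0,9,34,0,0,0,21.6],[0,8.5,40,0,0,0,25.3],[0,8,46,0,0,0,29]]])

```text
t: 7.65
eef_pos: [466.4, -56.8, 205.4]
tcp_rot: [-179.9, -0.0, 124.1]
contact_force: [-2.0, -1.3, 2.7]
gripper_width: 0.2
grasp_force: 1.5
```

```bash
python3 n.py 113 149 205
```

```text
red 209 [481.3 -39.4 205. ] ang 132.0
t 7.7 [467.2 -56.  205.4] 123.9 F [-0.1 -0.   0.9]
[0, 2.2, 5.1, 0.4, 0, 0, np.float64(3.6)]
[0, 3.7, 10.7, 0.4, 0, 0, np.float64(7.2)]
[0, 4.7, 16.4, 0.4, 0, 0, np.float64(10.8)]
[0, 5.3, 22.2, 0.4, 0, 0, np.float64(14.5)]
[0, 5.4, 28.0, 0.4, 0, 0, np.float64(18.1)]
[0, 5.1, 33.7, 0.4, 0, 0, np.float64(21.7)]
[0, 4.4, 39.4, 0.4, 0, 0, np.float64(25.3)]
[0, 3.2, 44.9, 0.4, 0, 0, np.float64(29.0)]
```

Emit:
play_rows(rows=[[[0,2,5,0,0,0,3.6],[0,3.5,10.5,0,0,0,7.2],[0,4.5,16.5,0,0,0,10.8],[0,5.5,22,0,0,0,14.5],[0,5.5,28,0,0,0,18],[0,5,33.5,0,0,0,21.7],[0,4.5,39.5,0,0,0,25.3],[0,3,45,0,0,0,29]]])

```text
t: 8.5
eef_pos: [501.9, -28.7, 205.3]
tcp_rot: [-179.9, -0.0, 95.1]
contact_force: [-3.4, -0.5, 2.2]
gripper_width: -0.0
grasp_force: 1.5
```

```bash
python3 n.py 149 185 205
```

```text
red 209 [520.  -20.7 205. ] ang 99.0
t 8.55 [503.2 -28.6 205.3] 95.0 F [-1.4  0.2  0.4]
[0, 1.5, 5.1, 0.3, 0, 0, np.float64(3.6)]
[0, 2.4, 10.7, 0.3, 0, 0, np.float64(7.2)]
[0, 2.7, 16.3, 0.3, 0, 0, np.float64(10.9)]
[0, 2.7, 21.9, 0.3, 0, 0, np.float64(14.5)]
[0, 2.1, 27.5, 0.3, 0, 0, np.float64(18.1)]
[0, 1.2, 33.0, 0.3, 0, 0, np.float64(21.7)]
[0, -0.1, 38.3, 0.3, 0, 0, np.float64(25.4)]
[0, -1.9, 43.6, 0.3, 0, 0, np.float64(29.0)]
```

Emit:
play_rows(rows=[[[0,1.5,5,0,0,0,3.6],[0,2.5,10.5,0,0,0,7.2],[0,2.5,16.5,0,0,0,10.8],[0,2.5,22,0,0,0,14.5],[0,2,27.5,0,0,0,18],[0,1,33,0,0,0,21.7],[0,0,38.5,0,0,0,25.3],[0,-2,43.5,0,0,0,29]]])

```text
t: 9.35
eef_pos: [545.5, -26.6, 205.2]
tcp_rot: [-179.9, -0.0, 66.2]
contact_force: [-3.2, 1.4, 1.8]
gripper_width: 0.1
grasp_force: 1.5
```

```bash
python3 n.py 185 221 205
```

```text
red 225 [563.  -31.2 205. ] ang 64.0
t 9.4 [546.7 -27.  205.2] 66.0 F [-1.9  0.8  0.2]
[0, 0.9, 5.3, 0.2, 0, 0, np.float64(3.6)]
[0, 1.0, 10.8, 0.2, 0, 0, np.float64(7.3)]
[0, 0.8, 16.2, 0.2, 0, 0, np.float64(10.9)]
[0, 0.1, 21.6, 0.2, 0, 0, np.float64(14.5)]
[0, -1.1, 26.8, 0.2, 0, 0, np.float64(18.1)]
[0, -2.6, 32.0, 0.2, 0, 0, np.float64(21.8)]
[0, -4.5, 37.0, 0.2, 0, 0, np.float64(25.4)]
[0, -6.8, 41.8, 0.2, 0, 0, np.float64(29.0)]
```

Emit:
play_rows(rows=[[[0,1,5.5,0,0,0,3.6],[0,1,11,0,0,0,7.3],[0,1,16,0,0,0,10.9],[0,0,21.5,0,0,0,14.5],[0,-1,27,0,0,0,18],[0,-2.5,32,0,0,0,21.8],[0,-4.5,37,0,0,0,25.4],[0,-7,42,0,0,0,29]]])

```text
t: 10.2
eef_pos: [581.4, -49.8, 205.2]
tcp_rot: [-179.9, -0.0, 37.2]
contact_force: [-1.1, 3.5, 0.5]
gripper_width: 0.3
grasp_force: 1.5
```

```bash
python3 n.py 221 257 205
```

```text
red 237 [592.4 -64.1 205. ] ang 28.0
t 10.25 [582.2 -50.8 205.2] 37.0 F [-1.3  1.6  0.7]
[0, 0.2, 4.8, 0.2, 0, 0, np.float64(3.7)]
[0, -0.3, 10.1, 0.2, 0, 0, np.float64(7.3)]
[0, -1.2, 15.2, 0.2, 0, 0, np.float64(10.9)]
[0, -2.5, 20.3, 0.2, 0, 0, np.float64(14.6)]
[0, -4.2, 25.2, 0.2, 0, 0, np.float64(18.2)]
[0, -6.2, 30.0, 0.2, 0, 0, np.float64(21.8)]
[0, -8.6, 34.5, 0.2, 0, 0, np.float64(25.4)]
[0, -11.4, 38.9, 0.2, 0, 0, np.float64(29.1)]
```

Emit:
play_rows(rows=[[[0,0,5,0,0,0,3.6],[0,0,10,0,0,0,7.3],[0,-1,15,0,0,0,10.9],[0,-2.5,20.5,0,0,0,14.5],[0,-4,25,0,0,0,18.2],[0,-6,30,0,0,0,21.8],[0,-8.5,34.5,0,0,0,25.4],[0,-11.5,39,0,0,0,29]]])

```text
t: 11.05
eef_pos: [596.3, -87.8, 205.2]
tcp_rot: [-179.9, -0.0, 8.2]
contact_force: [-0.3, 3.7, 1.1]
gripper_width: -0.0
grasp_force: 1.5
```

```bash
python3 n.py 257 293 205
```

```text
red 243 [ 597.2 -106.   205. ] ang -9.0
t 11.1 [596.3 -88.9 205.2] 8.0 F [0.7 1.6 1.1]
[0, -0.4, 4.9, 0.2, 0, 0, np.float64(3.7)]
[0, -1.5, 9.8, 0.2, 0, 0, np.float64(7.3)]
[0, -3.0, 14.7, 0.2, 0, 0, np.float64(10.9)]
[0, -4.9, 19.4, 0.2, 0, 0, np.float64(14.6)]
[0, -7.1, 23.9, 0.2, 0, 0, np.float64(18.2)]
[0, -9.6, 28.2, 0.2, 0, 0, np.float64(21.8)]
[0, -12.5, 32.2, 0.2, 0, 0, np.float64(25.4)]
[0, -15.7, 36.0, 0.2, 0, 0, np.float64(29.1)]
```

Emit:
play_rows(rows=[[[0,-0.5,5,0,0,0,3.6],[0,-1.5,10,0,0,0,7.3],[0,-3,14.5,0,0,0,10.9],[0,-5,19.5,0,0,0,14.5],[0,-7,24,0,0,0,18.2],[0,-9.5,28,0,0,0,21.8],[0,-12.5,32,0,0,0,25.4],[0,-15.5,36,0,0,0,29]]])

```text
t: 11.9
eef_pos: [586.4, -125.7, 205.2]
tcp_rot: [-179.9, -0.0, -20.8]
contact_force: [1.6, 2.6, -1.2]
gripper_width: 0.1
grasp_force: 1.6
```

```bash
python3 n.py 293 329 205
```

```text
red 269 [ 577.1 -145.1  205. ] ang -47.0
t 11.95 [ 585.8 -126.5  205.2] -20.9 F [ 0.3  0.9 -0.4]
[0, -1.2, 5.0, 0.2, 0, 0, np.float64(3.7)]
[0, -2.9, 9.6, 0.2, 0, 0, np.float64(7.3)]
[0, -4.9, 14.0, 0.2, 0, 0, np.float64(11.0)]
[0, -7.3, 18.3, 0.2, 0, 0, np.float64(14.6)]
[0, -9.9, 22.3, 0.2, 0, 0, np.float64(18.2)]
[0, -12.9, 26.0, 0.2, 0, 0, np.float64(21.8)]
[0, -16.2, 29.6, 0.2, 0, 0, np.float64(25.5)]
[0, -19.7, 32.8, 0.2, 0, 0, np.float64(29.1)]
```

Emit:
play_rows(rows=[[[0,-1,5,0,0,0,3.6],[0,-3,9.5,0,0,0,7.3],[0,-5,14,0,0,0,10.9],[0,-7.5,18.5,0,0,0,14.5],[0,-10,22.5,0,0,0,18.2],[0,-13,26,0,0,0,21.8],[0,-16,29.5,0,0,0,25.4],[0,-19.5,33,0,0,0,29]]])

```text
t: 12.75
eef_pos: [556.9, -149.9, 205.3]
tcp_rot: [-179.9, -0.1, -49.8]
contact_force: [3.1, 2.0, -1.0]
gripper_width: -0.1
grasp_force: 1.7
```

```bash
python3 n.py 329 357 205
```

```text
red 255 [ 536.4 -162.4  205. ] ang -86.0
t 12.8 [ 555.8 -150.2  205.3] -49.9 F [ 1.8  1.4 -1.6]
[0, -1.6, 3.5, 0.3, 0, 0, np.float64(2.9)]
[0, -3.2, 6.8, 0.3, 0, 0, np.float64(5.7)]
[0, -5.0, 10.0, 0.3, 0, 0, np.float64(8.6)]
[0, -7.1, 13.0, 0.3, 0, 0, np.float64(11.4)]
[0, -9.2, 15.9, 0.3, 0, 0, np.float64(14.2)]
[0, -11.6, 18.7, 0.3, 0, 0, np.float64(17.0)]
[0, -14.1, 21.3, 0.3, 0, 0, np.float64(19.8)]
[0, -16.8, 23.7, 0.3, 0, 0, np.float64(22.7)]
```

Emit:
play_rows(rows=[[[0,-1.5,3.5,0,0,0,2.9],[0,-3,7,0,0,0,5.7],[0,-5,10,0,0,0,8.6],[0,-7,13,0,0,0,11.4],[0,-9,16,0,0,0,14.2],[0,-11.5,18.5,0,0,0,17],[0,-14,21.5,0,0,0,19.8],[0,-17,23.5,0,0,0,22.5]]])

```text
t: 13.6
eef_pos: [528.2, -152.6, 205.3]
tcp_rot: [-179.9, -0.1, -72.2]
contact_force: [3.4, 1.1, -2.6]
gripper_width: 0.1
grasp_force: 1.6
```

```bash
python3 n.py 357 361 205;python3 - <<'E'
from h import *
print(state()["qpos"].round(1))
c=camera("scene");cv2.imwrite("pics/s2.png",cv2.resize(c["img"][180:340,200:420,::-1],None,fx=3,fy=3));r=red(c,(200,180),(420,330));print(r.mean(0),r.min(0),r.max(0))
E
```

```text
red 231 [ 503.9 -159.7  205. ] ang -114.0
t 13.65 [ 527.3 -152.3  205.3] -72.3 F [ 2.6  1.6 -2.3]
[0, -0.0, 1.0, 0.3, 0, 0, np.float64(0.6)]
[0, -0.3, 1.4, 0.3, 0, 0, np.float64(1.0)]
[0, -0.5, 1.9, 0.3, 0, 0, np.float64(1.4)]
[0, -0.8, 2.3, 0.3, 0, 0, np.float64(1.9)]
[0, -1.0, 2.8, 0.3, 0, 0, np.float64(2.3)]
[0, -1.3, 3.2, 0.3, 0, 0, np.float64(2.7)]
[0, -1.5, 3.7, 0.3, 0, 0, np.float64(3.1)]
[0, -1.8, 4.1, 0.3, 0, 0, np.float64(3.5)]
[-20.5  16.7  91.7   0.   71.6 141.8]
[283.5982906  249.15384615] [279 235] [288 263]
```

View pics/s2.png

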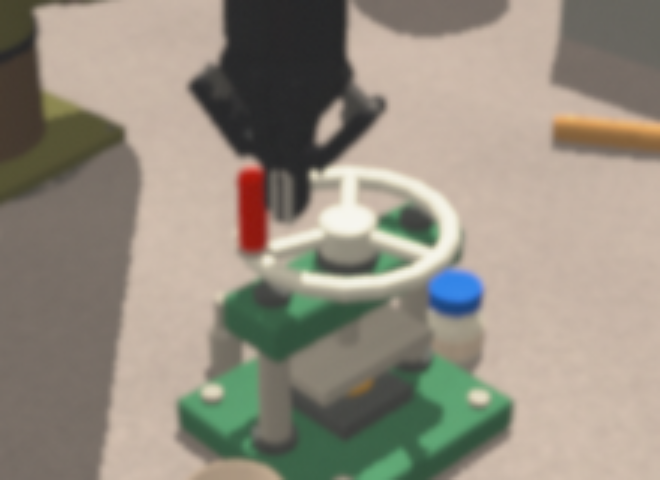

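The picture shows the handle at crop (252,210), with the fingers right behind it, about 8–10 mm short of the start pose. A small final push is needed.

Emit:
play_rows(rows=[[[0,-1.5,1.5,0,0,0,0],[0,-3,3,0,0,0,0],[0,-4.5,4.5,0,0,0,0],[0,-6,6,0,0,0,0],[0,-6,6,0,0,0,0]]])

```text
t: 14.2
eef_pos: [519.2, -148.2, 205.3]
tcp_rot: [180.0, 0.0, -72.4]
contact_force: [3.2, 1.6, -2.6]
gripper_width: 0.1
grasp_force: 1.5
```

```bash
cat > e.py <<'E'
from h import *
s=state();print(s["eef_pos"],s["contact_force"])
for n,z,lo,hi in(("scene",205,(200,180),(420,330)),("top",234,(330,180),(430,280))):
    c=camera(n);r=red(c,lo,hi)
    if len(r):print(n,len(r),r.mean(0),back(c,r,z).mean(0).round(1))
    for t in("jar","cup","punch"):print(t,[d["position"] for d in spot_in(n,t)[:1]])
E
python3 e.py
```

```text
[ 519.19156575 -148.21263853  205.32304381] [ 3.20622132  1.56451145 -2.57198794]
scene 230 [281.86956522 246.78695652] [ 493.7 -154.2  205. ]
jar [[545.1, 18.2, 41.4]]
cup [[585.7, -273.4, 56.9]]
punch [[419.6, -97.8, 22.7]]
jar [[532.7, 29.1, 56.6]]
cup []
punch []
```

Emit:
play_rows(rows=[[[0,0,-4,0,0,0,0],[0,0,-12,0,0,0,0],[0,0,-20,0,0,0,0],[0,0,-22,-20,0,0,0],[0,0,-22,-50,0,0,0],[0,0,-22,-80,0,0,0],[0,0,-22,-110,0,0,0],[0,0,-22,-130,0,0,0]]])

```text
t: 15.4
eef_pos: [541.6, -142.0, 337.8]
tcp_rot: [-179.9, -0.1, -72.4]
contact_force: [0.4, -0.5, -0.2]
gripper_width: 0.3
grasp_force: 0.0
```

Emit:
play_rows(rows=[[[0,30,0,0,0,0,0],[0,65,0,0,0,0,0],[0,100,0,0,0,0,0],[0,135,0,0,0,0,0],[0,160,0,0,0,0,0],[0,170,0,0,0,0,0],[0,170,0,0,0,0,0],[0,170,0,0,0,0,0]]])

```text
t: 16.2
eef_pos: [591.6, -302.9, 335.1]
tcp_rot: [180.0, 0.1, -72.4]
contact_force: [1.2, -0.0, 0.7]
gripper_width: 0.1
grasp_force: 0.0
```

```bash
python3 e.py
```

```text
[ 591.63686327 -302.87370892  335.06625505] [ 1.16181737 -0.01072055  0.71981278]
scene 241 [281.8340249  246.39834025] [ 492.7 -153.1  205. ]
jar [[542.9, 16.4, 42.8]]
cup [[583.0, -272.5, 54.0]]
punch [[420.7, -99.6, 23.7]]
top 47 [381.82978723 230.82978723] [ 495.2 -153.6  234. ]
jar [[532.6, 32.4, 58.7]]
cup [[589.0, -269.4, 27.0]]
punch [[409.4, -90.9, 38.0]]
```

The handle is within about 3 mm of its start in both cameras, and the arm is clear of the press.

```bash
python3 -c "
from bench import *
print(close_job())"
```

```text
the job is handed in; nothing more can be done
None
```

I pushed the wheel one full clockwise turn with closed fingertips, leaving the handle about 3 mm from its start by both cameras. The arm is clear; the jar, cup and punch appear unmoved (blank, hammer, brush and block not re-measured). The job is handed in, with no verdict shown.

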